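# Shut the slide cases, then hold the microscope's slide clamp open

## Task

I have taken my slide out and am ready to load it into the microscope. Snap down the covers of the two open slide cases so that the catch of each holds it shut, keeping dust off the other slides; then push the thumb pin of the slide clamp on the microscope stage back against its spring to its stop, without forcing it, and keep it held wide open there for me. Your program finishes while still holding the clamp open; do not touch the objectives and leave the other things on the table where they are.

Things in the scene. Friction and masses are not known exactly. Their poses are not given: they have to be found in the camera images.
- scope: Laboratory microscope, cream, 415 mm tall, fixed. Origin on the table under the optical axis (upright objective); x points from its open front to the limb (column 85 to 140 mm behind the axis, 70 mm wide), y to its left, z up. Nosepiece, arm and viewing head stand over the stage up to 53 mm to either side of the axis; the eyepieces are swung to the rear. Foot: x -100 to 150, y +-85 mm, 38 mm high.
- stage_top (a point): On the optical axis at the top of the black stage, 140 mm above the table, axes of the scope. The stage is a plate 150 mm (x, +-75) by 216 mm (y, +-108), 14 mm thick. On its right half (-y) lies the empty slide holder: a fixed back bar and left jaw 6 mm high and, at the right end, the sprung clamp lever. The right edge of the stage is clear above.
- slide_clamp (a joint): Angle of the clamp lever, rad: 0 = closed, at rest; 0.60 = wide open, at its solid stop. A steel bell crank 8 mm high on an upright pivot: a curved finger 40 mm long points to the scope's front, a straight tail to its right carries the thumb pin. Seen from above it opens anticlockwise. A spring drives it closed: 1.5 N at the pin when closed, 4 N at the stop; let go, it flies shut.
- thumb_pin (a point): Centre of the top of the thumb pin (moves with the lever): upright steel pin, 10 mm in diameter, 17 mm proud of the tail, top 164.5 mm above the table. Closed, it is at (19, -133) mm in the scope's x, y, outside the stage's right edge; opening, it moves back (+x of the scope), then also inward, on an arc of 36 mm radius. Push its front with closed fingertips or pinch it from above.
- clamp_pivot (a point): Pivot of the clamp lever at the level of the stage top, fixed on the microscope at (19, -97, 140) mm in the scope's frame; same axes as the scope.
- cover_a (a joint): Opening angle of the hinged cover of slide case A, rad: 0 = flat shut, growing upward (starts at 0.45 to 1.05). The stiff hinge lets it stay where it is left. In the last 0.1 rad a springy catch tongue in the middle of its front edge rides over a ridge of the case (about 5 N at the front edge) and snaps under it: the cover then stays at 0 to 0.01; if not snapped, it springs up to 0.1 or more.
- case_a: Slide case A, off-white plastic, full of glass slides, fixed, 85 mm (x) by 100 mm (y), 30 mm high without its cover. Origin at the middle of its underside; x points from its front edge to its hinge, y along the hinge, z up. The cover is an upside-down tray 85 x 100 x 10 mm; shut, its flat top is 40 mm above the table.
- hinge_a (a point): Middle of the hinge line of case A, 30 mm above the table and 42.5 mm behind the case's middle (its +x), fixed on the case, with the case's axes.
- lip_a (a point): The point to press on cover A (moves with it): on its top face, in the middle of its width, 75 mm from the hinge line and 10 mm above it when shut (10 mm behind the front edge of the cover).
- cover_b (a joint): Opening angle of the cover of slide case B, just like cover_a.
- case_b: Slide case B, the same kind as case A, same axes.
- hinge_b (a point): Middle of the hinge line of case B, like hinge_a (the same kind of case).
- lip_b (a point): The point to press on cover B, like lip_a.
- objectives: Nosepiece with four steel objectives above the middle of the stage, part of the microscope, from 168 mm above the table upwards, within 60 mm of the optical axis: not to be touched. Origin and axes are those of the scope.
- moss_tub: Bystander: clear lidded tub of moss, 110 x 95 x 48 mm, loose, standing in one of the three places shared with the cases. Origin at the middle of its underside.
- moss_tub_2: Bystander: the same kind of tub, farther left. Origin at the middle of its underside.
- vial_1: Bystander: upright glass vial with a black cap, 28 mm in diameter, 62 mm tall, between the cases. Origin at the middle of its underside, z along the vial.
- vial_2: Bystander: the same kind of vial, left of the microscope. Origin at the middle of its underside, z along the vial.
- petri_dish: Bystander: shut petri dish, 93 mm in diameter, 15 mm high. Origin at the middle of its underside.
- dropper: Bystander: plastic dropper pipette lying on the table, 155 mm long, 14 mm thick. Origin under its middle.
- forceps: Bystander: steel forceps lying on the table, 125 mm long. Origin under their middle.
Not all that is in view belongs to the job. Leave any pink look-alike of the case_a alone.

How it is judged:
By the outcome, as a careful person would: the job done as asked, in the order asked, and still so for the second after the job is handed in, while the arm keeps its last pose, push and grip.
It also fails if it takes over 51 s, if anything falls off the work surface, if the arm or the gripper's body presses on something with over 40 N, if the wrist force passes 120 N, or if a joint passes its speed limit or range.

## Robot

A 6-joint arm with a two-finger parallel gripper is mounted at the origin on the work surface. World frame = base frame: x ahead of the robot, y to its left, z up, the work surface at z = 0. Lengths are in mm, angles in rad, forces in N, time in s.
With the tool pointing down it reaches from about 350 to 875 mm from the base axis. Payload 4.2 kg.
Tool frame: the origin (TCP) lies midway between the tips of the shut fingers; the grasp point (between the pads) lies 19 mm behind it; z points along the fingers, y is the line along which they close (so a half turn about z gives the same grasp; the last joint's range is limited). The gripper opens to 85 mm and grips with 20 to 120 N. Pads are 22 mm wide; open, the fingers measure 114 mm over their backs; the gripper's body (76 mm by 85 mm) begins 54 mm behind the grasp point. The pads swing forward as they close: fully open they stand 13 mm farther back than shut.
Start: joints at [0.259, 0.385, 0.008, 0, -1.194, -0.259], TCP at [624.979, 0.025, 231.312] pointing down, gripper open.
Joint ranges: [-3.14, 3.14], [-1.21, 2.06], [-1.07, 1.41], [-3.16, 2.05], [-2.99, -0.16], [-3.1, 3.1]. Speed limits (rad/s): [2.79, 2.79, 3.14, 3.14, 3.14, 3.14].

## Interface

Orientations are given as a unit quaternion [x, y, z, w].
In Python, from bench import read_state, get_image, job_done gives the robot as it stands.
- The arm moves only by the shell command python3 -m jog 'ROWS'. ROWS is JSON, a list of rows, each a list of 3 entries, a list of its own where there are three numbers: the shift along the world's x, y, z scaled (see below), then the turn, a rotation vector about the world's x, y, z scaled (see below), then the gripper's target within -1 to 1 (shut at 1, half-way at 0, fully open at -1). In form: [[[x, y, z], [wx, wy, wz], claw], ...]. A call has 1 to 20 rows; each row is the pose to reach, as a shift and turn from the pose commanded when the call began; what a row does not reach only later rows make up. The controller multiplies each number of a shift by 10 cm and each number of a turn by 120 degrees. A row lasts 1/10 s, in which the tool goes at most 50 mm and 8.59 degrees, less where a joint would pass 70% of its speed; a pose out of reach is approached as far as the arm can. A call with a number of a shift or a turn outside -1 to 1 is refused whole. A call with a gripper value outside its range is refused whole. The fingers move at their own pace and stop on an object; the grip force is fixed at half the most. Time passes only in rows, so rows that repeat a pose let the fingers close. It gives the time, the measured TCP pose, the force, the opening and the grip force at its end, in the units of the state.
- read_state(): the state, without advancing time (a new reading comes with each control period).
- get_image(name): name is "scene" or "side" or "wrist"; returns a dict with "frame" (400x640x3 uint8, red, green, blue), "range_z" (400x640 float32, mm along the optical axis (not along the pixel's ray), 0 where there is no reading), "fx", "fy", "cx", "cy" (pixels), "distortion" ([k1, k2, p1, p2, k3] as OpenCV has them; the pictures are not rectified), "R" (3x3) and "t" (3): a world point X has camera coordinates R X + t. Camera axes: x right, y down, z forward; pixel columns grow to the right and rows downward; lengths in mm; the calibration is good to about 2 mm. A picture is of the moment at which its call begins.
- job_done(): hands the job in; it is judged then, once.
The state is a dict: "clock": time; "joints": joint angles; "joint_vel": joint speeds; "joint_efforts": joint torques, N m; "position": TCP position; "ee_rot": TCP orientation; "contact_force": force on the tool from outside, world axes, zero at the start; "wrist_torque": the same for the moment, N m; "gripper_width": finger opening in mm; "grasp_force": force on a finger pad.
Only numpy, scipy, OpenCV 4.12 (cv2) and the standard library are available. Lean on these libraries where they do the work, as an engineer would, in place of code of your own. Each camera call takes 0.05 s, during which the arm holds its last target. There are 200 camera calls.

## Working session

There is one attempt and no reset: what is moved stays moved. The work goes in short steps, Python scripts to look and compute and a shell command to move; the robot and the scene stay as the last step left them, time stands still between calls to the robot, and variables do not carry over. Pictures are saved under pics/ and viewed, at most 10 in all, crops included, and the job is handed in when it is done.

```bash
mkdir -p pics
cat > h.py <<'E'
import numpy as np,cv2
from bench import read_state,get_image
def cloud(im):
    h,w=im["range_z"].shape
    u,v=np.meshgrid(np.arange(w),np.arange(h))
    K=np.array([[im["fx"],0,im["cx"]],[0,im["fy"],im["cy"]],[0,0,1.]])
    n=cv2.undistortPoints(np.stack([u,v],-1).reshape(-1,1,2).astype(np.float64),K,np.array(im["distortion"],float)).reshape(h,w,2)
    z=im["range_z"].astype(float)
    P=np.dstack([n*z[...,None],z])
    P=(P-np.array(im["t"]))@np.array(im["R"])
    P[z<=0]=np.nan
    return P
E
python3 - <<'E'
from h import *
import pickle
for n in("scene","side"):
    im=get_image(n);cv2.imwrite(f"pics/{n}0.png",im["frame"][...,::-1]);pickle.dump(im,open(n+"0.pkl","wb"))
    print(n,-np.array(im["R"]).T@np.array(im["t"]),np.array(im["R"])[2],(im["range_z"]>0).mean())
print(read_state())
E
```

```text
scene [1421.35370977  162.93464936  945.53065023] [-0.77054375 -0.08101638 -0.63221728] 0.99598046875
side [-258.03579472 -603.99088641 1056.76446825] [ 0.52209766  0.49829388 -0.69218295] 0.996234375
{'clock': 0.1, 'joints': array([ 2.58592011e-01,  3.85487963e-01,  6.76513487e-03, -4.36338985e-04,
       -1.19400641e+00, -2.58570457e-01]), 'joint_vel': array([ 0.00151369, -0.00111076,  0.00301677,  0.00228892, -0.00137905,
       -0.00029847]), 'joint_efforts': array([-2.41840362e-04, -3.93318665e+01,  1.88929778e+01,  4.19793829e+00,
       -2.58899068e-03, -3.31562532e-06]), 'position': array([6.24477932e+02, 1.24824071e-02, 2.30326799e+02]), 'ee_rot': array([-7.07057155e-01,  7.07155714e-01,  6.61209977e-04, -7.33456303e-04]), 'contact_force': array([-0.37500633, -0.59449222,  0.0718201 ]), 'wrist_torque': array([-0.01645204, -0.03886661, -0.00094013]), 'grasp_force': 0.0, 'gripper_width': 85.36130770313821}
```

View pics/scene0.png

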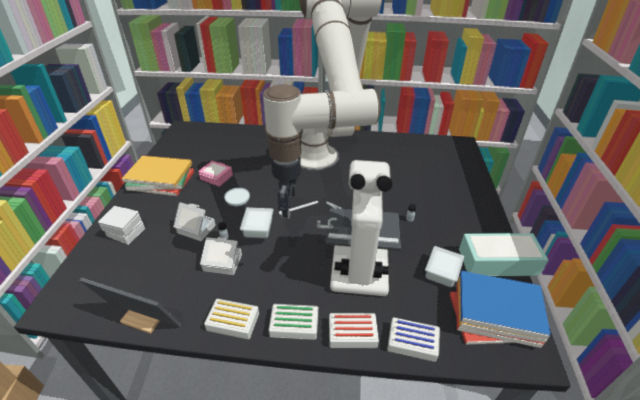

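View pics/side0.png

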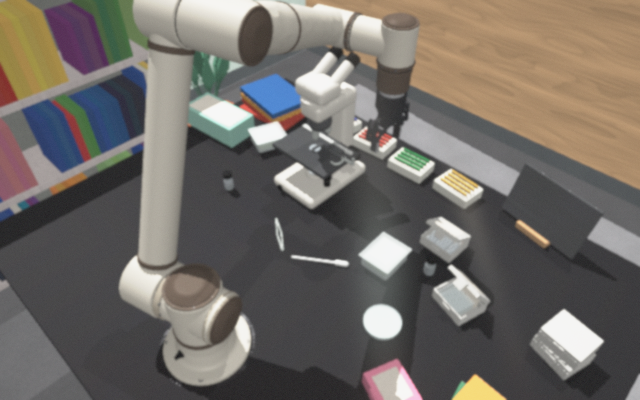

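The scene shows two open cases at about (220,255) and (192,220), with a vial between them at (222,230). The microscope is at (360,230), with its front towards the robot. In the side view the cases are at (445,238) and (460,295), and the scope is at (320,160). Next I'll fuse the depth from both views.

Run:
```python
from h import *
import pickle
C=[]
for n,bs in(("scene",[(165,195,250,280),(310,205,405,300)]),("side",[(410,205,495,330),(265,120,375,210)])):
    im=pickle.load(open(n+"0.pkl","rb"));P=cloud(im);C.append((P.reshape(-1,3),im["frame"].reshape(-1,3)))
    for px in ([(220,258),(192,222),(222,230),(215,172),(256,222),(360,275),(323,225),(343,237)] if n=="scene" else [(445,238),(460,295),(429,266),(385,255),(320,160),(326,180)]): print(n,px,P[px[1],px[0]].round())
P=np.vstack([c[0] for c in C]);F=np.vstack([c[1] for c in C]);src=np.repeat([0,1],[len(C[0][0]),len(C[1][0])])
np.savez("c0.npz",P=P,F=F,src=src)
# top view map 1mm->1px/1.0 : x 400..1000 up, y -500.. 300 left ; colour by height
m=np.isfinite(P).all(1)&(P[:,2]>4)&(P[:,2]<200)
Q=P[m];f=F[m];o=np.argsort(Q[:,2]);Q=Q[o];f=f[o]
img=np.zeros((600,800,3),np.uint8)
for q,c in zip(Q,f):
    u=int(400-q[1]);v=int(1000-q[0])
    if 0<=u<799 and 0<=v<599: img[v:v+3,u:u+3]=cv2.applyColorMap(np.uint8([[min(255,q[2]*1.4)]]),cv2.COLORMAP_JET)[0,0] 
for k in range(0,800,100): cv2.putText(img,str(400-k),(k,10),0,.35,(255,255,255));cv2.line(img,(k,0),(k,600),(70,70,70),1)
for k in range(0,600,100): cv2.putText(img,str(1000-k),(0,k+10),0,.35,(255,255,255));cv2.line(img,(0,k),(800,k),(70,70,70),1)
cv2.imwrite("pics/top.png",img)
```

```text
scene (220, 258) [ 672. -212.   52.]
scene (192, 222) [ 539. -348.   64.]
scene (222, 230) [ 542. -247.   41.]
scene (215, 172) [ 220. -374.   37.]
scene (256, 222) [ 495. -141.   45.]
scene (360, 275) [713. 211.  80.]
scene (323, 225) [592.  94. 148.]
scene (343, 237) [636. 156. 148.]
side (445, 238) [ 644. -220.   27.]
side (460, 295) [ 515. -352.   22.]
side (429, 266) [ 524. -249.   38.]
side (385, 255) [ 463. -151.   52.]
side (320, 160) [543. 162. 144.]
side (326, 180) [532. 127.  96.]
```

View pics/top.png

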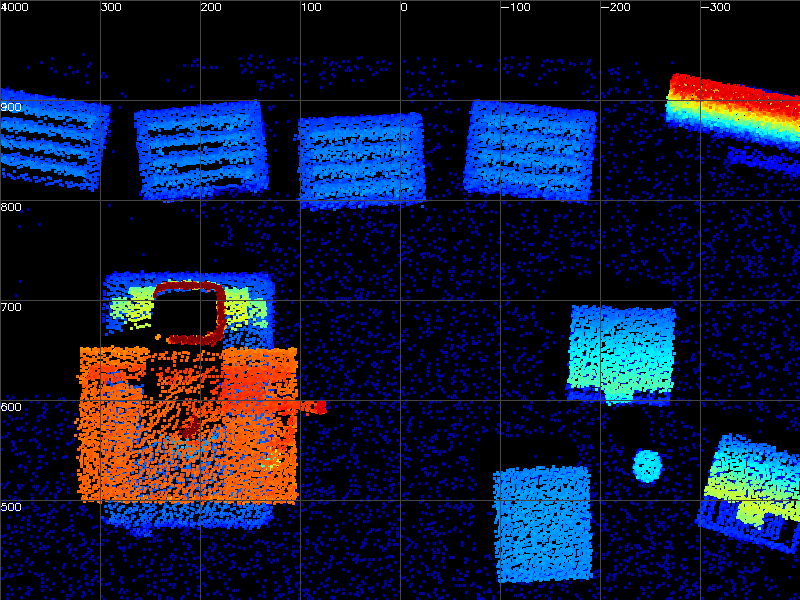

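The top-down map shows the stage spanning x 500–652 and y 103–320, with its axes close to the world's. The pin end is near (595, 80). The cases are near (650, −220) and (515, −350), with their hinges on the far side. Next I'll fit them precisely.

```bash
cat > fit.py <<'E'
from h import *
def case(P,c,lab):
    m=(np.hypot(P[:,0]-c[0],P[:,1]-c[1])<78)&(P[:,2]>6)&(P[:,2]<125)
    m&=np.hypot(P[:,0]-539,P[:,1]+247)>24
    Q=P[m]
    (cx,cy),(w,h),a=cv2.minAreaRect(Q[:,:2].astype(np.float32))
    yaw=(a+45)%90-45; y=np.radians(yaw); ex=np.array([np.cos(y),np.sin(y)]);ey=np.array([-ex[1],ex[0]])
    s=Q[:,:2]@ex;t=Q[:,:2]@ey
    tm=(np.percentile(t,1)+np.percentile(t,99))/2
    lo=Q[:,2]<36; fr=np.percentile(s[lo],1); back=np.percentile(s,99.5)
    hs=fr+85-1
    # cover plane: upper points in the middle, exclude tongue
    u=(abs(t-tm)<44)&(s>hs-70)&(s<hs-5)&(Q[:,2]>42)
    A=np.c_[s[u],np.ones(u.sum())];z=Q[u,2]
    for _ in range(5):
        k=np.linalg.lstsq(A,z,rcond=None)[0];r=z-A@k;g=abs(r)<4
        A,z=A[g],z[g]
    th=-np.arctan(k[0])
    zl=k[0]*hs+k[1]
    print(lab,"rect",w,h,"yaw",yaw,"span",np.ptp(np.percentile(t,[1,99])),"front",fr,"back",back,"n",u.sum(),len(z),"theta",th,"z over hinge",zl,"expect",30+10/np.cos(th))
    # hinge from the plane: height at hinge axis must be 30+10/cos
    hp=(30+10/np.cos(th)-k[1])/k[0]
    f=lambda d,e:(ex*(hp-d*np.cos(e)+10*np.sin(e))+ey*tm).round(1).tolist()+[round(30+d*np.sin(e)+10*np.cos(e),1)]
    print(" hinge from plane",hp,"from front",hs," hinge xy",ex*hp+ey*tm,"ex",ex)
    for e in (th,th*.66,th*.33,0): print("  ang %.2f lip75"%e,f(75,e),"d68",f(68,e))
if __name__=="__main__":
    d=np.load("c0.npz");P=d["P"];P=P[np.isfinite(P).all(1)]
    case(P,(645,-220),"A");case(P,(515,-355),"B")
    m=(abs(P[:,2]-140)<5)&(P[:,0]>480)&(P[:,0]<670)&(P[:,1]>95)&(P[:,1]<335)
    print("stage",cv2.minAreaRect(P[m][:,:2].astype(np.float32)),np.median(P[m][:,2]))
    m=(P[:,2]>157)&(P[:,2]<175)&(np.hypot(P[:,0]-595,P[:,1]-80)<25)
    print("pin",P[m].round(0).tolist()[:40],P[m].mean(0))
E
python3 fit.py
```

```text
A rect 145.81216430664062 142.03773498535156 yaw -1.5805511474609375 span 101.2544139765482 front 603.3165947258155 back 698.5438520089053 n 949 806 theta 0.507722976621102 z over hinge 46.05507189784436 expect 41.44356138006934
 hinge from plane 695.6051171822095 from front 687.3165947258155  hinge xy [ 689.75785945 -221.50731175] ex [ 0.99961954 -0.02758232]
  ang 0.51 lip75 [629.1, -219.8, np.float64(75.2)] d68 [635.2, -220.0, np.float64(71.8)]
  ang 0.34 lip75 [622.2, -219.6, np.float64(64.1)] d68 [628.9, -219.8, np.float64(61.8)]
  ang 0.17 lip75 [617.5, -219.5, np.float64(52.4)] d68 [624.4, -219.7, np.float64(51.2)]
  ang 0.00 lip75 [614.8, -219.4, np.float64(40.0)] d68 [621.8, -219.6, np.float64(40.0)]
B rect 122.41387176513672 136.24691772460938 yaw -17.962127685546875 span 101.3486041778217 front 545.1433929868588 back 641.2874608438954 n 732 285 theta 0.6763277563611494 z over hinge 60.663475393155636 expect 42.822542204477884
 hinge from plane 651.3721580186586 from front 629.1433929868588  hinge xy [ 563.13879073 -375.11293095] ex [ 0.95126057 -0.30838828]
  ang 0.68 lip7
[... 362 characters left out ...]
5938, 211.30361938476562), (227.37747192382812, 172.12876892089844), 89.80860900878906) 141.191955653961
pin [[590.0, 76.0, 164.0], [593.0, 79.0, 167.0], [591.0, 82.0, 165.0], [595.0, 77.0, 165.0], [597.0, 80.0, 167.0], [594.0, 82.0, 165.0], [599.0, 77.0, 164.0], [598.0, 80.0, 164.0], [596.0, 83.0, 163.0], [599.0, 77.0, 161.0], [599.0, 80.0, 161.0], [595.0, 83.0, 158.0], [593.0, 86.0, 166.0], [594.0, 83.0, 167.0], [599.0, 83.0, 164.0], [589.0, 82.0, 166.0], [590.0, 79.0, 168.0], [592.0, 78.0, 167.0], [588.0, 81.0, 165.0], [589.0, 78.0, 165.0], [593.0, 78.0, 163.0], [590.0, 79.0, 160.0], [595.0, 79.0, 157.0], [588.0, 81.0, 157.0], [592.0, 77.0, 157.0]] [593.54803066  79.9463197  163.52912825]
```

```bash
python3 -m jog '[[[0,-0.5,0],[0,0,0],1],[[0,-1,0],[0,0,0],1],[[0,-1,0],[0,0,0],1]]' && python3 -m jog '[[[0,-0.5,0],[0,0,0],1],[[0,-1,0],[0,0,0],1],[[0,-1,0],[0,0,0],1],[[0,-1,0],[0,0,0],1],[[0,-1,0],[0,0,0],1]]'
python3 - <<'E'
from h import *
import pickle
im=get_image("wrist");cv2.imwrite("pics/w1.png",im["frame"][...,::-1]);pickle.dump(im,open("w1.pkl","wb"))
print(read_state()["position"],-np.array(im["R"]).T@np.array(im["t"]))
from fit import case
P=cloud(im).reshape(-1,3);P=P[np.isfinite(P).all(1)]
for c in ((645,-220),(515,-355)):
    try: case(P,c,str(c))
    except Exception as e: print(e)
E
```

```text
clock: 0.4
position: [624.2, -104.6, 230.5]
ee_rot: [-0.705, 0.709, 0.0, -0.001]
contact_force: [-0.4, 1.2, -0.4]
gripper_width: 43.7
grasp_force: 0.0
clock: 0.9
position: [624.9, -199.2, 230.9]
ee_rot: [0.707, -0.707, -0.0, 0.0]
contact_force: [-0.1, 0.3, 0.7]
gripper_width: -0.1
grasp_force: 0.0
[ 625.02933139 -198.80690496  231.14696403] [ 626.06195962 -269.46438949  374.10018248]
(645, -220) rect 99.80337524414062 91.72757720947266 yaw -2.6580352783203125 span 97.38862914109123 front 611.6956914913873 back 700.7151748890645 n 6821 6772 theta 0.5126459775349431 z over hinge 43.718243379364196 expect 41.475130979118234
 hinge from plane 699.6810540252328 from front 695.6956914913873  hinge xy [ 690.06965384 -223.2642214 ] ex [ 0.99892411 -0.04637483]
  ang 0.51 lip75 [629.7, -220.5, np.float64(75.5)] d68 [635.8, -220.7, np.float64(72.1)]
  ang 0.34 lip75 [622.7, -220.1, np.float64(64.3)] d68 [629.3, -220.4, np.float64(62.0)]
  ang 0.17 lip75 [617.9, -219.9, np.float64(52.5)] d68 [624.8, -220.2, np.float64(51.3)]
  ang 0.00 lip75 [615.2, -219.8, np.float64(40.0)] d68 [622.1, -220.1, np.float64(40.0)]
(515, -355) rect 64.6067123413086 93.59489440917969 yaw -15.977760314941406 span 54.14493986194108 front 542.6578251098206 back 634.2589977881037 n 4377 2466 theta 0.8364312078697993 z over hinge 49.6912190331592 expect 44.92278845802611
 hinge from plane 630.9628093066425 from front 626.6578251098206  hinge xy [ 556.78820513 -347.6082211 ] ex [ 0.96136861 -0.27526422]
  ang 0.84 lip75 [515.6, -335.8, np.float64(92.4)] d68 [520.1, -337.1, np.float64(87.2)]
  ang 0.55 lip75 [500.4, -331.5, np.float64(77.8)] d68 [506.2, -333.1, np.float64(74.2)]
  ang 0.28 lip75 [490.0, -328.5, np.float64(60.1)] d68 [496.5, -330.3, np.float64(58.2)]
  ang 0.00 lip75 [484.7, -327.0, np.float64(40.0)] d68 [491.4, -328.9, np.float64(40.0)]
```

View pics/w1.png

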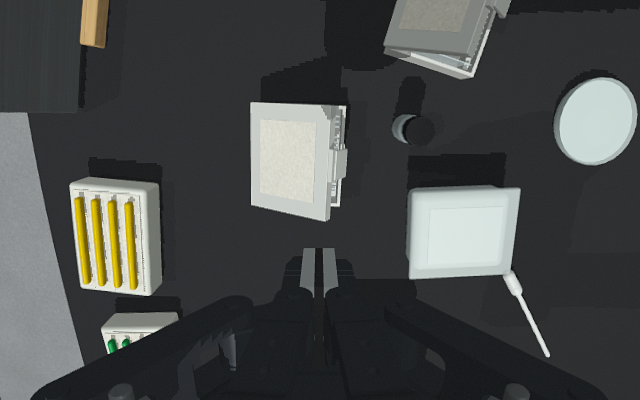

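Wrist view: case A's cover is at (290,160), with its tongue at (340,163). The fingertips are at (318,255). The three fits for A agree, giving lip (629.5, −220, 75.4) and θ ≈ 0.51. Now I'll move above it.

```bash
python3 -m jog '[[[0.08,-0.21,-0.5],[0,0,0],1],[[0.08,-0.21,-1],[0,0,0],1],[[0.08,-0.21,-1],[0,0,0],1],[[0.08,-0.21,-1],[0,0,0],1]]' && python3 -m jog '[[[0,0,-0.2],[0,0,0],1],[[0,0,-0.4],[0,0,0],1],[[0,0,-0.48],[0,0,0],1],[[-0.03,0,-0.56],[0,0,0],1],[[-0.06,0,-0.64],[0,0,0],1],[[-0.09,0,-0.72],[0,0,0],1],[[-0.11,0,-0.8],[0,0,0],1],[[-0.11,0,-0.8],[0,0,0],1]]'
```

```text
clock: 1.35
position: [632.9, -220.0, 130.8]
ee_rot: [0.708, -0.706, -0.001, 0.001]
contact_force: [0.7, 0.3, 0.4]
gripper_width: -0.4
grasp_force: 0.0
clock: 2.15
position: [621.0, -220.9, 50.2]
ee_rot: [-0.707, 0.707, 0.001, -0.001]
contact_force: [-0.4, 0.3, 0.1]
gripper_width: -0.2
grasp_force: 0.0
```

```bash
python3 -m jog '[[[-0.02,0,-0.04],[0,0,0],1],[[-0.03,0,-0.08],[0,0,0],1],[[-0.03,0,-0.1],[0,0,0],1],[[-0.03,0,-0.12],[0,0,0],1],[[-0.03,0,-0.13],[0,0,0],1]]'
```

```text
clock: 2.65
position: [619.2, -221.2, 39.9]
ee_rot: [0.707, -0.707, 0.0, 0.0]
contact_force: [-2.8, 2.7, 13.4]
gripper_width: -0.1
grasp_force: 6.3
```

```bash
python3 -m jog '[[[0,0,-0.02],[0,0,0],1],[[0,0,-0.02],[0,0,0],1]]' && python3 -m jog '[[[0,0,0.3],[0,0,0],1],[[0,0,0.7],[0,0,0],1],[[0,0,1],[0,0,0],1],[[0,0,1],[0,0,0],1]]' && python3 -m jog '[[[-0.4,-0.3,0.2],[0,0,-0.06],1],[[-0.8,-0.6,0.3],[0,0,-0.12],1],[[-1,-0.9,0.3],[0,0,-0.12],1],[[-1,-0.9,0.3],[0,0,-0.12],1],[[-1,-0.9,0.3],[0,0,-0.12],1]]'
python3 - <<'E'
from h import *
im=get_image("wrist");cv2.imwrite("pics/w2.png",im["frame"][...,::-1])
from fit import case
P=cloud(im).reshape(-1,3);P=P[np.isfinite(P).all(1)]
m=(abs(P[:,0]-650)<30)&(abs(P[:,1]+221)<35);print("A cover z",m.sum(),np.median(P[m][:,2]),np.percentile(P[m][:,2],[5,95]))
case(P,(520,-350),"B")
E
```

```text
clock: 2.85
position: [619.2, -221.2, 39.8]
ee_rot: [0.708, -0.707, 0.001, 0.0]
contact_force: [-5.6, 2.7, 17.1]
gripper_width: -0.1
grasp_force: 8.3
clock: 3.25
position: [622.0, -221.7, 141.7]
ee_rot: [0.707, -0.707, 0.004, -0.003]
contact_force: [1.0, 0.6, 0.6]
gripper_width: 0.1
grasp_force: 0.0
clock: 3.75
position: [518.0, -311.6, 165.5]
ee_rot: [-0.612, 0.791, 0.001, -0.0]
contact_force: [-1.2, 0.5, -0.8]
gripper_width: 0.0
grasp_force: 0.0
A cover z 1408 41.394740505714566 [40.24953328 42.45861115]
B rect 100.45571899414062 95.48552703857422 yaw -16.0526123046875 span 97.61199852645487 front 540.8470344654784 back 634.2713128246468 n 10534 4828 theta 0.7640350776410397 z over hinge 55.88801307164101 expect 43.849451307974775
 hinge from plane 637.4112678225069 from front 624.8470344654784  hinge xy [ 556.23411576 -372.00114901] ex [ 0.96100818 -0.27651993]
  ang 0.76 lip75 [510.8, -358.9, np.float64(89.1)] d68 [515.7, -360.3, np.float64(84.3)]
  ang 0.50 lip75 [497.8, -355.2, np.float64(75.0)] d68 [503.7, -356.9, np.float64(71.6)]
  ang 0.25 lip75 [488.8, -352.6, np.float64(58.4)] d68 [495.3, -354.5, np.float64(56.6)]
  ang 0.00 lip75 [484.2, -351.3, np.float64(40.0)] d68 [490.9, -353.2, np.float64(40.0)]
```

View pics/w2.png

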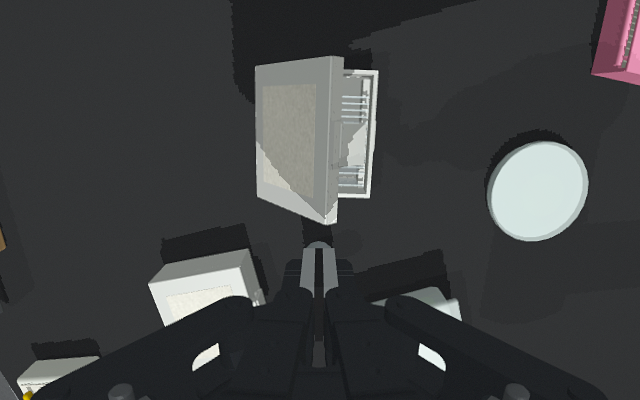

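Wrist view: case B's cover is at (295,140), with its front edge at x ≈ 335 px. Case A, at (205,290), is now flat at z ≈ 41 and appears shut. I'll check B's cover profile.

Run:
```python
from h import *
im=get_image("wrist");P=cloud(im).reshape(-1,3);P=P[np.isfinite(P).all(1)]
y=np.radians(-15);ex=np.array([np.cos(y),np.sin(y)]);ey=np.array([-ex[1],ex[0]])
m=(np.hypot(P[:,0]-520,P[:,1]+352)<75)&(P[:,2]>6);Q=P[m];s=Q[:,:2]@ex;t=Q[:,:2]@ey
for k in np.arange(535,645,6):
    r=(abs(s-k)<3);
    if r.sum()>20:
        print(k,r.sum(),np.percentile(Q[r,2],[5,50,90]).round(),"t",np.percentile(t[r],[1,99]).round(), "top t",np.percentile(t[r&(Q[:,2]>Q[r,2].max()-8)],[1,99]).round())
print(ex,ey)
```

```text
535 1553 [234. 246. 253.] t [-214. -177.] top t [-179. -176.]
541 3331 [ 19. 240. 250.] t [-256. -166.] top t [-180. -172.]
547 3739 [ 21. 235. 241.] t [-260. -158.] top t [-179. -163.]
553 2382 [ 25. 223. 232.] t [-261. -158.] top t [-179. -158.]
559 2298 [ 24. 221. 227.] t [-261. -160.] top t [-178. -175.]
565 1863 [ 30. 234. 255.] t [-239. -167.] top t [-186. -182.]
571 4506 [ 97. 223. 254.] t [-262. -169.] top t [-186. -182.]
577 5323 [100. 215. 250.] t [-261. -159.] top t [-186. -180.]
583 4369 [ 93. 202. 247.] t [-262. -156.] top t [-178. -176.]
589 4969 [ 86. 220. 251.] t [-261. -165.] top t [-186. -179.]
595 4423 [ 79. 225. 254.] t [-261. -168.] top t [-186. -182.]
601 2524 [ 71. 209. 254.] t [-263. -168.] top t [-186. -182.]
607 2828 [ 64. 219. 226.] t [-262. -158.] top t [-178. -174.]
613 3088 [ 57. 222. 233.] t [-262. -157.] top t [-178. -158.]
619 3943 [ 50. 235. 241.] t [-261. -158.] top t [-178. -163.]
625 3148 [ 43. 241. 250.] t [-262. -167.] top t [-179. -170.]
631 1870 [ 38. 244. 252.] t [-258. -169.] top t [-179. -175.]
637 1078 [243. 250. 255.] t [-180. -176.] top t [-180. -176.]
643 280 [248. 252. 255.] t [-179. -176.] top t [-179. -176.]
[ 0.96592583 -0.25881905] [0.25881905 0.96592583]
```

Fitted from the profile, cover B has θ ≈ 0.87. Its lip is at (507, −355, 94), and the shut lip would be at (474, −347, 40).

```bash
python3 -m jog '[[[-0.03,-0.3,-0.1],[0,0,0],1],[[-0.03,-0.46,-0.35],[0,0,0],1],[[-0.03,-0.46,-0.35],[0,0,0],1]]' && python3 -m jog '[[[0,0,-0.15],[0,0,0],1],[[0,0,-0.27],[0,0,0],1],[[-0.06,0.02,-0.35],[0,0,0],1],[[-0.12,0.03,-0.42],[0,0,0],1],[[-0.2,0.05,-0.5],[0,0,0],1],[[-0.26,0.07,-0.6],[0,0,0],1],[[-0.32,0.08,-0.69],[0,0,0],1],[[-0.35,0.09,-0.78],[0,0,0],1],[[-0.35,0.09,-0.8],[0,0,0],1]]'
```

```text
clock: 4.15
position: [514.6, -356.4, 126.8]
ee_rot: [-0.612, 0.79, 0.004, -0.002]
contact_force: [0.2, 0.7, -0.3]
gripper_width: 0.1
grasp_force: 0.0
clock: 5.05
position: [479.6, -347.6, 50.0]
ee_rot: [-0.613, 0.79, 0.001, -0.001]
contact_force: [0.1, 0.2, 0.4]
gripper_width: -0.1
grasp_force: 0.3
```

```bash
python3 -m jog '[[[-0.02,0,-0.04],[0,0,0],1],[[-0.03,0.01,-0.08],[0,0,0],1],[[-0.03,0.01,-0.1],[0,0,0],1],[[-0.03,0.01,-0.12],[0,0,0],1],[[-0.03,0.01,-0.14],[0,0,0],1],[[-0.03,0.01,-0.15],[0,0,0],1]]' && python3 -m jog '[[[0,0,0.3],[0,0,0],1],[[0,0,0.7],[0,0,0],1],[[0,0,1],[0,0,0],1],[[0,0,1],[0,0,0],1]]' && python3 -m jog '[[[0.1,0.3,0.4],[0,0,0.06],1],[[0.2,0.7,0.8],[0,0,0.12],1],[[0.2,1,0.8],[0,0,0.12],1],[[0.2,1,0.8],[0,0,0.12],1]]'
python3 - <<'E'
from h import *
for n in("scene","side"):
    im=get_image(n);P=cloud(im)
    if n=="side": cv2.imwrite("pics/s2.png",cv2.resize(im["frame"][190:350,370:530,::-1],None,fx=3,fy=3))
    P=P.reshape(-1,3);P=P[np.isfinite(P).all(1)]
    for c in ((645,-220),(513,-357)):
        m=(np.hypot(P[:,0]-c[0],P[:,1]-c[1])<38)&(P[:,2]<110);Q=P[m]
        k=np.linalg.lstsq(np.c_[Q[:,:2]-c,np.ones(len(Q))],Q[:,2],rcond=None)[0]
        print(n,c,m.sum(),"plane",k.round(3),np.percentile(Q[:,2],[5,50,95]).round(1))
E
```

```text
clock: 5.65
position: [478.4, -347.4, 39.6]
ee_rot: [-0.614, 0.79, -0.001, -0.0]
contact_force: [-6.4, 4.8, 23.4]
gripper_width: 0.1
grasp_force: 11.8
clock: 6.05
position: [480.8, -348.1, 141.1]
ee_rot: [-0.613, 0.79, -0.004, 0.002]
contact_force: [0.6, -0.6, 0.3]
gripper_width: -0.2
grasp_force: 0.0
clock: 6.45
position: [498.8, -243.8, 217.4]
ee_rot: [0.708, -0.706, 0.001, -0.001]
contact_force: [-0.2, 0.0, -0.4]
gripper_width: -0.1
grasp_force: 0.0
scene (645, -220) 563 plane [   0.345   -0.28  -259.639] [-754.7   38.4   42.9]
scene (513, -357) 297 plane [-0.198  0.057 38.785] [13.8 40.3 43.8]
side (645, -220) 450 plane [-1.2000e-02  5.0000e-03  4.2523e+01] [38.8 42.7 45.9]
side (513, -357) 601 plane [-1.3000e-02  1.0000e-03  4.2589e+01] [39.4 42.6 46.1]
```

View pics/s2.png

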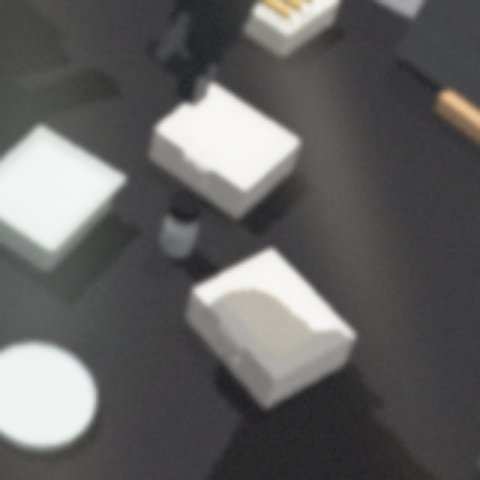

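Both covers lie flat, with the same tiny fitted slope of −0.013, so both are snapped shut. Next is the microscope.

```bash
python3 -m jog '[[[0.1,0.5,0],[0,0,0],1],[[0.2,1,0],[0,0,0],1],[[0.2,1,0],[0,0,0],1]]' && python3 -m jog '[[[0.1,0.5,0],[0,0,0],1],[[0.2,1,0],[0,0,0],1],[[0.2,1,0],[0,0,0],1]]' && python3 -m jog '[[[0,0.5,0],[0,0,0],1],[[0,1,0],[0,0,0],1],[[0,1,0],[0,0,0],1],[[0,1,0],[0,0,0],1],[[0,1,0],[0,0,0],1]]'
python3 - <<'E'
from h import *
im=get_image("wrist");cv2.imwrite("pics/w3.png",im["frame"][...,::-1]);P=cloud(im)
import pickle;pickle.dump(im,open("w3.pkl","wb"))
print(read_state()["position"])
Q=P.reshape(-1,3);m=(Q[:,2]>159)&(Q[:,2]<172)&(np.hypot(Q[:,0]-594,Q[:,1]-80)<25)
print(m.sum(),cv2.minAreaRect(Q[m][:,:2].astype(np.float32)),np.median(Q[m],0))
m=(Q[:,2]>143.5)&(Q[:,2]<152)&(np.hypot(Q[:,0]-594,Q[:,1]-85)<40);print("lever",m.sum(),np.percentile(Q[m],[1,50,99],0).round(1).tolist())
E
```

```text
clock: 6.85
position: [518.4, -144.0, 214.9]
ee_rot: [0.708, -0.706, -0.001, 0.0]
contact_force: [-0.1, -0.3, -0.1]
gripper_width: 0.1
grasp_force: 0.0
clock: 7.15
position: [538.8, -44.1, 214.9]
ee_rot: [0.708, -0.706, -0.001, 0.0]
contact_force: [-0.3, 0.4, 0.8]
gripper_width: 0.0
grasp_force: 0.0
clock: 7.65
position: [537.8, 51.6, 215.5]
ee_rot: [-0.706, 0.708, 0.0, -0.001]
contact_force: [-0.3, -0.2, -0.6]
gripper_width: 0.3
grasp_force: 0.0
[537.88073938  51.34512413 215.73176584]
263 ((593.9888305664062, 80.65068817138672), (10.268750190734863, 10.795722007751465), 47.5328369140625) [593.74795971  79.84082179 164.81268421]
lever 560 [[570.2, 76.1, 144.0], [590.6, 101.8, 148.1], [598.6, 112.3, 151.5]]
```

View pics/w3.png

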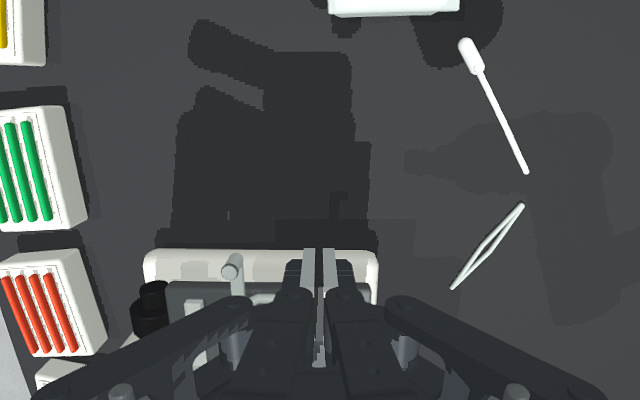

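The pin is at (594, 80, 164.5), with a measured diameter of about 10 mm, which agrees with the specification and the first estimate. I'll descend in front of it.

```bash
python3 -m jog '[[[0.2,0.28,0],[0,0,0],1],[[0.2,0.28,0],[0,0,0],1],[[0.2,0.28,-0.3],[0,0,0],1],[[0.2,0.28,-0.62],[0,0,0],1],[[0.2,0.28,-0.62],[0,0,0],1],[[0.2,0.28,-0.62],[0,0,0],1]]' && python3 -m jog '[[[0.04,0,0],[0,0,0],1],[[0.08,0,0],[0,0,0],1],[[0.12,0,0],[0,0,0],1],[[0.16,0,0],[0,0,0],1],[[0.18,0,0],[0,0,0],1],[[0.2,0,0],[0,0,0],1],[[0.22,0,0],[0,0,0],1],[[0.24,0,0],[0,0,0],1],[[0.24,0,0],[0,0,0],1]]'
```

```text
clock: 8.3
position: [558.2, 79.8, 154.6]
ee_rot: [-0.707, 0.707, -0.0, -0.001]
contact_force: [0.2, 0.5, 0.5]
gripper_width: -0.0
grasp_force: 0.0
clock: 9.2
position: [582.0, 80.9, 154.4]
ee_rot: [-0.707, 0.707, -0.0, -0.0]
contact_force: [-2.3, -1.0, 2.1]
gripper_width: 0.1
grasp_force: 1.3
```

```bash
python3 -m jog '[[[0.02,0,0],[0,0,0],1],[[0.04,0.005,0],[0,0,0],1],[[0.06,0.01,0],[0,0,0],1],[[0.08,0.015,0],[0,0,0],1],[[0.1,0.02,0],[0,0,0],1],[[0.1,0.02,0],[0,0,0],1]]' && python3 -m jog '[[[0.02,0.01,0],[0,0,0],1],[[0.04,0.015,0],[0,0,0],1],[[0.04,0.015,0],[0,0,0],1],[[0.04,0.015,0],[0,0,0],1]]'
python3 - <<'E'
from h import *
for n in("scene","wrist","side"):
    im=get_image(n);P=cloud(im).reshape(-1,3)
    m=(P[:,2]>160)&(P[:,2]<169)&(np.hypot(P[:,0]-605,P[:,1]-83)<18)&(P[:,0]>596)
    print(n,m.sum(),np.median(P[m],0) if m.any() else 0, cv2.minAreaRect(P[m][:,:2].astype(np.float32)) if m.sum()>3 else 0)
    if n=="scene": cv2.imwrite("pics/sc3.png",cv2.resize(im["frame"][180:280,270:400,::-1],None,fx=5,fy=5))
for i in range(4): get_image("wrist"); s=read_state();print(s["contact_force"].round(1),s["position"].round(1),s["grasp_force"])
E
```

```text
clock: 9.8
position: [592.1, 83.0, 154.2]
ee_rot: [-0.707, 0.707, 0.0, -0.0]
contact_force: [-3.4, -2.2, 2.9]
gripper_width: 0.1
grasp_force: 1.9
clock: 10.2
position: [595.9, 84.7, 154.2]
ee_rot: [0.707, -0.707, -0.0, 0.0]
contact_force: [-3.3, -1.0, 2.7]
gripper_width: 0.1
grasp_force: 2.3
scene 22 [610.28013291  84.40804475 164.89665213] ((610.7772216796875, 82.78640747070312), (18.055622100830078, 20.540119171142578), 87.78716278076172)
wrist 607 [612.68686488  81.491569   164.92603087] ((608.6983642578125, 79.63145446777344), (27.07978630065918, 8.691868782043457), 43.9241943359375)
side 6 [600.68392515  75.83749452 164.19764683] ((607.6341552734375, 79.06620788574219), (22.61997413635254, 3.8347058296203613), 18.662099838256836)
[-3.4 -0.9  1.7] [595.8  84.6 154.2] 2.2623462975025177
[-4.2 -0.8  2.7] [595.8  84.6 154.2] 2.2708068788051605
[-4.  -0.4  2.4] [595.9  84.6 154.3] 2.2833388298749924
[-3.8 -0.3  2.6] [595.9  84.6 154.2] 2.2976258397102356
```

View pics/sc3.png

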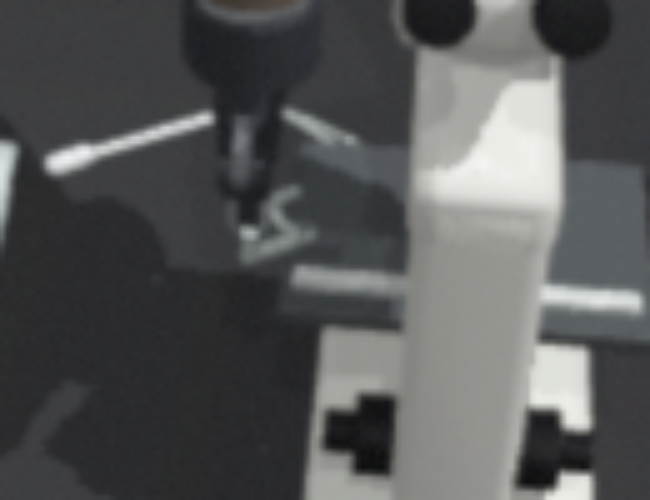

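The scene crop shows the lever opening, with the pin against the fingertips at (245,240). The force is about 3.5–4 N and rising smoothly. I'll creep the rest of the way to the stop.

```bash
for i in 1 2 3; do python3 -m jog '[[[0.005,0.002,0],[0,0,0],1],[[0.01,0.004,0],[0,0,0],1],[[0.01,0.004,0],[0,0,0],1],[[0.01,0.004,0],[0,0,0],1]]' | grep -E "pos|force"; done
```

```text
position: [596.9, 85.0, 154.3]
contact_force: [-4.6, -0.2, 2.8]
grasp_force: 2.6
position: [597.3, 85.1, 154.2]
contact_force: [-6.3, -1.0, 2.6]
grasp_force: 3.4
position: [597.5, 85.2, 154.1]
contact_force: [-7.7, -0.9, 3.7]
grasp_force: 4.4
```

```bash
python3 -m jog '[[[-0.005,0,0],[0,0,0],1],[[-0.005,0,0],[0,0,0],1],[[-0.005,0,0],[0,0,0],1],[[-0.005,0,0],[0,0,0],1],[[-0.005,0,0],[0,0,0],1]]'
python3 - <<'E'
from h import *
im=get_image("wrist");P=cloud(im).reshape(-1,3)
m=(P[:,2]>161.5)&(P[:,2]<168)&(np.hypot(P[:,0]-613,P[:,1]-86)<14)&(P[:,0]>606)
print(m.sum(),P[m].mean(0),np.percentile(P[m],[2,98],0).round(1).tolist())
m=(P[:,2]>144)&(P[:,2]<152)&(np.hypot(P[:,0]-604,P[:,1]-100)<22);print("tail",m.sum(),cv2.fitLine(P[m][:,:2].astype(np.float32),cv2.DIST_HUBER,0,.01,.01).ravel())
b=get_image("side");P=cloud(b).reshape(-1,3)
for c in ((645,-220),(513,-357)):
    m=(np.hypot(P[:,0]-c[0],P[:,1]-c[1])<38)&(P[:,2]<110);print(np.percentile(P[m][:,2],[5,50,95]).round(1))
s=read_state();print(s["contact_force"],s["position"])
E
```

```text
clock: 12.25
position: [597.4, 85.2, 154.1]
ee_rot: [-0.707, 0.707, 0.001, -0.001]
contact_force: [-7.7, -2.0, 3.6]
gripper_width: 0.1
grasp_force: 3.8
388 [614.90374572  84.14805968 164.74930712] [[606.6, 77.8, 162.1], [619.9, 91.1, 167.3]]
tail 114 [9.9685323e-01 7.9269454e-02 6.1576624e+02 8.2874840e+01]
[39.2 42.5 46.1]
[39.2 42.5 45.7]
[-6.44956052 -0.63047556  3.30468207] [597.39572655  85.19536382 154.15961116]
```

```bash
python3 -c "from bench import job_done;print(job_done())"
```

```text
the job is handed in; nothing more can be done
None
```

Both slide-case covers measured flat shut after pressing, and the slide clamp is held open at its stop with a push of about 7 N; the job was handed in at about 12 s, with no verdict returned.

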